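# Pop open the red puzzle box

## Robot

A 6-joint arm with a two-finger parallel gripper is mounted at the origin on the work surface. World frame = base frame: x ahead of the robot, y to its left, z up, the work surface at z = 0. Lengths are in mm, angles in rad, forces in N, time in s.
With the tool pointing down it reaches from about 275 to 750 mm from the base axis. Payload 10.2 kg.
Tool frame: the origin (TCP) lies between the finger pads; the fingertips stand 17 mm ahead of it and the grasp point (between the pads) lies 2 mm behind it (tips_ahead is the distance from the TCP to the fingertips, in mm); z points along the fingers, y is the line along which they close (so a half turn about z gives the same grasp; the last joint's range is limited). The gripper opens to 85 mm and grips with 20 to 120 N. Pads are 22 mm wide; open, the fingers measure 114 mm over their backs; the gripper's body (76 mm by 85 mm) begins 54 mm behind the grasp point. The pads swing forward as they close: fully open they stand 13 mm farther back than shut.
Start: joints at [1.116, 0.313, 1.498, -0, 1.331, -0.223], TCP at [120.621, 510.962, 248.294] pointing down, gripper open.
Joint ranges: [-2.94, 2.94], [-0.97, 2.17], [0.19, 2.56], [-1.23, 4.37], [0.02, 3.11], [-2.88, 2.88]. Speed limits (rad/s): [2.39, 2.39, 3.01, 3.14, 3.14, 3.14].

## Interface

Orientations are given as a unit quaternion [w, x, y, z].
In Python, from rig import sense, capture, finish_job, boxes_of, tips_ahead gives the robot as it stands.
- The arm moves only by the tool drive_tool, never from a script. Its argument "commands" is text: rows parted by semicolons, each of 7 numbers parted by spaces: the shift along the world's x, y, z in units of 0.1 m (1.0 is 0.1 m), then the turn, a rotation vector about the world's x, y, z in units of pi/4 rad (1.0 is pi/4 rad), then the opening in per cent of the stroke, from 0 (shut) to 100 (fully open). A call has 1 to 20 rows; each row shifts and turns the commanded pose from where the row before left it; what a row does not reach is not made up. A row lasts 1/12 s, in which the tool goes at most 41.7 mm and 7.16 degrees, less where a joint would pass 70% of its speed; a pose out of reach is approached as far as the arm can. A call with a number of a shift or a turn outside -1 to 1 is refused whole. A call with a gripper value outside its range is refused whole. The fingers move at their own pace and stop on an object; "force" is the grip in N (left out, the last holds). Time passes only in rows, so rows that do not move let the fingers close. It gives the time, the measured TCP pose, the force, the opening and the grip force at its end, in the units of the state.
- sense(): the state, without advancing time (a new reading comes with each control period).
- capture(name): name is "scene" or "top" or "wrist"; returns a dict with "pixels" (384x512x3 uint8, blue, green, red), "fov_y" (degrees; the focal length in pixels is half the picture's height over the tangent of half this angle, whatever the lens; pixels are square), "cx", "cy" (the principal point, pixels), "k1" (the pictures are not rectified: a ray, as slopes to the right and down, at radius r is drawn at 1 + k1 r^2 times it, then the intrinsics apply), "position" and "attitude" of the camera in the world; the wrist camera has in their place "tool_from_camera" (4x4, takes a point from camera to tool coordinates, whose origin is the TCP and whose axes are the flange's). Camera axes: x right, y down, z forward; pixel columns grow to the right and rows downward; lengths in mm; the calibration is good to about 2 mm. A picture is of the moment at which its call begins: read the wrist's pose just before it. There is no depth.
- finish_job(): hands the job in; it is judged then, once.
Trained networks look in a picture, given as the dict that the camera call returned (one of the last four; its "shot" number tells which), for a name from the list of things; names that differ only in an ending like _2 or _b are one class to them, and where a whole thing is asked for, a point or a joint stands for the part that bears it (a point fixed in the world has none). Each returns a list of dicts, best first, with "confidence" (0 to 1); they miss things now and then, are a little off and sometimes report something else, mostly with a low value. They report only what shows in the picture. A call takes as long as a camera call. They do not tell look-alikes from the thing itself.
- boxes_of(picture, name): "position" ([column, row] in pixels, amid what is visible of it).
The state is a dict: "time_s": time; "joints": joint angles; "dq": joint speeds; "tau": joint torques, N m; "eef_pos": TCP position; "ee_rot": TCP orientation; "force": force on the tool from outside, world axes, zero at the start; "wrist_torque": the same for the moment, N m; "grip_width": opening from 0.0 (shut) to 1.0 (fully open); "grip_force": force on a finger pad.
Only numpy, scipy, OpenCV 4.12 (cv2) and the standard library are available. Lean on these libraries where they do the work, as an engineer would, in place of code of your own. Each camera call takes 0.05 s, during which the arm holds its last target. There are 200 camera calls.

## Task

Take the standing wooden dowel and push its brass foot down through the round hole in the top of the red puzzle box until the spring latch behind the board lets go and the red box's drawer pops open. Then stand the dowel upright on the table and let go of it; keep the blue box's drawer shut.

Things in the scene. Friction and masses are not known exactly. Their poses are not given: they have to be found in the camera images.
- dowel_center (a point): Centre (60 mm above its foot) of a loose round dowel, 20 mm in diameter and 120 mm long, that stands free and upright on the table: pale wood, the lowest 25 mm a heavy brass foot. About 85 g, centre of mass about 30 mm above its foot. Its z axis runs up along the dowel.
- red_hole (a point): Mouth centre of the 40 mm round hole in the red box's level top, 90 mm above the table. Box fixed, 200 deep (x) by 150 wide (y); hole 55 mm to +x of its centre; drawer front on its -x side. Through the hole shows a brass latch plate, 12 mm below the mouth, sprung up: pushing starts at 4 N, the drawer is let go 22 to 23 mm below the mouth (6 to 8 N), hard stop at 28 mm. It springs back.
- red_drawer (a joint): How far the red box's drawer is out, in m, towards the box's -x (the robot's side): 0 shut and latched, 0.06 fully out. Once the latch lets go, its own spring drives it out in about half a second and keeps it out.
- blue_drawer (a joint): The same for the blue box, a bystander of the same build and size with its own hole and latch: 0 shut and latched, as it must stay. Either box may stand on the left or right.
Things that resemble listed ones, but are neither listed nor needed, are in the scene too. Of the things shaped like the part that bears blue_drawer, the blue one is meant. Of the things shaped like the part that bears dowel_center, the wooden one is meant.

How it is judged:
By the outcome, as a careful person would: the job done as asked, in the order asked, and still so for the second after the job is handed in, with the robot touching nothing.
It also fails if it takes over 48 s, if anything falls off the work surface, if the arm or the gripper's body presses on something with over 40 N, if the wrist force passes 120 N, or if a joint passes its speed limit or range.

## Working session

There is one attempt and no reset: what is moved stays moved. The work goes in short steps, Python scripts to look and compute and a tool call to move; the robot and the scene stay as the last step left them, time stands still between calls to the robot, and variables do not carry over. Pictures are saved under pics/ and viewed, at most 10 in all, crops included, and the job is handed in when it is done.

Besides the shell and the picture viewer there is one more tool, called after "Emit:" as name(argument=value, ...) on one line, values as JSON. drive_tool: Moves the arm, as the interface text tells. Shifts and turns lie within -1 to 1; 1 stands for 0.1 m of shift or pi/4 rad of turn. Its arguments: {"type":"object","properties":{"commands":{"type":"string"},"force":{"type":"number"}},"required":["commands"]}

```bash
ls; mkdir -p pics; cat > h.py <<'E'
import numpy as np,cv2
from rig import sense,capture,finish_job,boxes_of,tips_ahead
from scipy.spatial.transform import Rotation as R
def rot(a):
    a=np.array(a,float)
    return a if a.shape==(3,3) else R.from_quat(a[[1,2,3,0]]).as_matrix()
def cam(p,s=None):
    if 'tool_from_camera' in p:
        T=np.array(p['tool_from_camera']);Rt=rot(s['ee_rot'])
        return Rt@T[:3,3]+np.array(s['eef_pos']),Rt@T[:3,:3]
    return np.array(p['position'],float),rot(p['attitude'])
def f(p): return p['pixels'].shape[0]/2/np.tan(np.radians(p['fov_y'])/2)
def ray(p,px,s=None):
    o,A=cam(p,s);d=(np.array(px,float)-[p['cx'],p['cy']])/f(p)
    u=d.copy()
    for _ in range(20): u=d/(1+p['k1']*(u@u))
    return o,A@np.r_[u,1]
def atz(p,px,z,s=None):
    o,d=ray(p,px,s);return o+d*(z-o[2])/d[2]
def proj(p,X,s=None):
    o,A=cam(p,s);c=A.T@(np.array(X,float)-o);u=c[:2]/c[2]
    return u*(1+p['k1']*(u@u))*f(p)+[p['cx'],p['cy']]
E
python3 - <<'E'
from h import *
s=sense();print(s)
ims=[]
for n in("scene","top"):
    p=capture(n);ims.append(p['pixels'])
    print(n,{k:v for k,v in p.items() if k!='pixels'})
    for q in("dowel_center","red_hole","red_drawer","blue_drawer"):
        for b in boxes_of(p,q):
            print(q,b['position'],round(b['confidence'],2),atz(p,b['position'],60 if q[0]=='d' else 90 if 'hole' in q else 45).round())
    cv2.imwrite(f'pics/{n}.png',p['pixels'])
E
```

```text
pics
{'time_s': 0.0, 'joints': array([ 1.11559480e+00,  3.13492514e-01,  1.49846236e+00,  2.32475236e-05,
        1.33097424e+00, -2.23417332e-01]), 'dq': array([ 0.00022402, -0.00045893,  0.0017189 , -0.0012923 ,  0.00166468,
       -0.00023169]), 'tau': array([ 1.96309537e-05, -4.12260854e+01, -2.59750772e+01, -6.38186020e-05,
        3.99119861e-03, -1.07231114e-05]), 'eef_pos': array([120.50916666, 510.73991483, 247.70378793]), 'ee_rot': array([-2.33056554e-04,  1.15635570e-01,  9.93291482e-01, -6.26373186e-04]), 'force': array([0.72646259, 0.65208089, 0.2372846 ]), 'wrist_torque': array([ 0.00117355, -0.01692456, -0.01722825]), 'grip_force': 0.0, 'grip_width': 1.0028961786811712}
scene {'fov_y': 49.3879953352312, 'cx': 259.8681806367244, 'cy': 191.0700793286437, 'k1': -0.05950175079192027, 'position': array([1263.93877163, -586.36907346,  765.04004099]), 'attitude': array([-0.39729034,  0.77976566,  0.43187873, -0.21818953]), 'shot': 1}
dowel_center [278.3, 194.3] 0.74 [487. -34.  60.]
dowel_center [263.8, 201.8] 0.59 [494. -88.  60.]
red_hole [361.9, 185.6] 0.64 [610. 165.  90.]
top {'fov_y': 57.9447435468685, 'cx': 254.82463222350506, 'cy': 189.83432740743626, 'k1': -0.09587452113177736, 'position': array([422.20520904, -97.33676766, 963.02233032]), 'attitude': array([ 0.0271449 , -0.70421254,  0.70936271, -0.01234509]), 'shot': 2}
dowel_center [255.9, 181.5] 0.65 [495. -82.  60.]
red_hole [146.2, 150.4] 0.77 [575. 201.  90.]
```

View pics/scene.png

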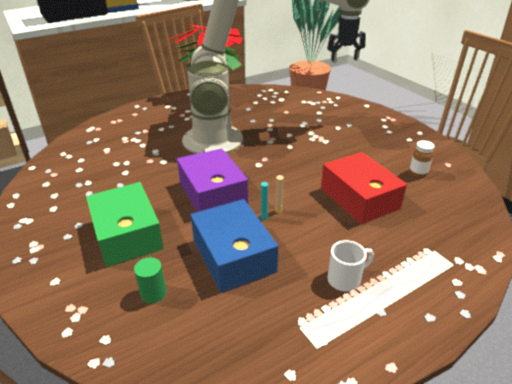

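View pics/top.png

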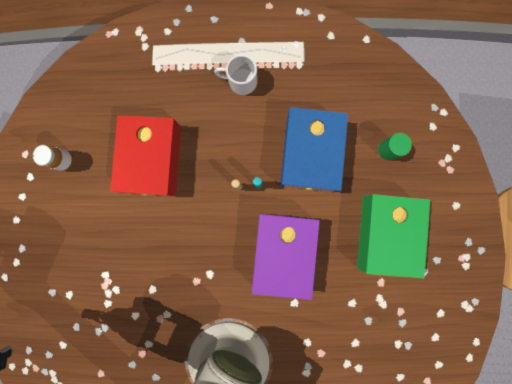

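The first picture shows wood dowel at scene (279,195) with a teal dowel at (264,201), and the red hole at (375,185). In the top view they are wood (236,184), teal (257,182) and red hole (146,134). Candidates for the dowel are those two, and I choose the wooden one at (279,195). Candidates for the hole are red, blue, purple and green, and I choose red.

```bash
python3 - <<'E'
from h import *
P={n:capture(n) for n in("scene","top")}
from scipy.optimize import least_squares
hp={}
for n,c in(("scene",(375,185)),("top",(146,134))):
    im=P[n]['pixels'];h=cv2.cvtColor(im,cv2.COLOR_BGR2HSV)
    m=cv2.inRange(h,(15,130,120),(35,255,255));y,x=np.nonzero(m)
    k=np.hypot(x-c[0],y-c[1])<14;q=np.r_[x[k].mean(),y[k].mean()]
    print('hole',n,q,k.sum(),atz(P[n],q,84).round(1))
    h=P[n]['pixels']
t=P['top']
for nm,px in(("red",[(116,117),(180,120),(170,194),(112,192)]),("blue",[(289,109),(348,112),(341,190),(283,184)]),("purple",[(258,215),(319,218),(313,299),(253,295)])):
    print(nm,[tuple(atz(t,q,90)[:2].round()) for q in px])
print('wood top',atz(t,(236,184),115),'teal',atz(t,(257,182),115))
print('scene wood top/foot',atz(P['scene'],(280,177),120),atz(P['scene'],(278,213),2))
a=cv2.resize(P['scene']['pixels'][160:235,235:310],(500,500),interpolation=cv2.INTER_CUBIC)
b=cv2.resize(t['pixels'][160:210,220:270],None,fx=6,fy=6,interpolation=cv2.INTER_CUBIC)
o=np.zeros((500,800,3),np.uint8);o[:,:500]=a;o[:300,500:]=b
cv2.imwrite('pics/crop.png',o)
E
```

```text
hole scene [375.42424242 184.03030303] 33 [619.1 209.9  84. ]
hole top [144.08       133.65333333] 150 [620.8 209.4  84. ]
red [(np.float64(666.0), np.float64(285.0)), (np.float64(653.0), np.float64(113.0)), (np.float64(462.0), np.float64(137.0)), (np.float64(468.0), np.float64(290.0))]
blue [(np.float64(678.0), np.float64(-168.0)), (np.float64(670.0), np.float64(-320.0)), (np.float64(469.0), np.float64(-297.0)), (np.float64(485.0), np.float64(-150.0))]
purple [(np.float64(408.0), np.float64(-87.0)), (np.float64(399.0), np.float64(-240.0)), (np.float64(197.0), np.float64(-223.0)), (np.float64(208.0), np.float64(-73.0))]
wood top [484.40639947 -33.59581799 115.        ] teal [488.89567264 -85.20228245 115.        ]
scene wood top/foot [489.23706693 -32.36446865 120.        ] [497.71968289 -40.69588205   2.        ]
```

View pics/crop.png

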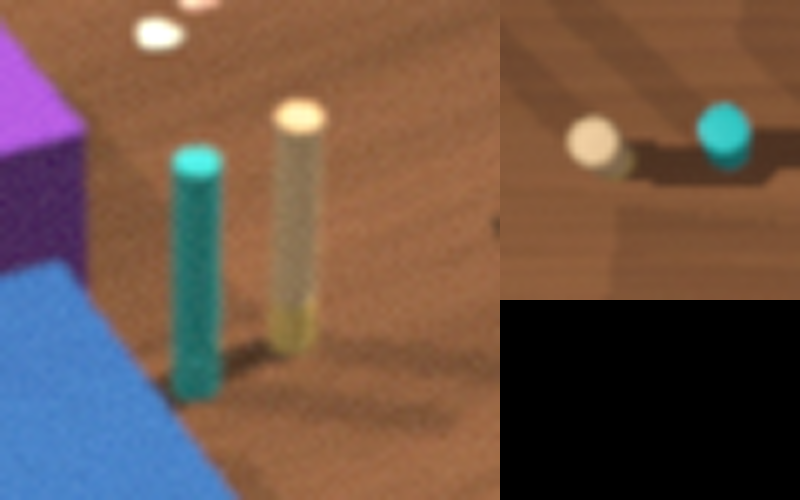

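The crop confirms it: the wooden dowel with the brass foot is the right-hand one, at crop (297,115). I'm moving above it with the fingers closing along x, clear of the teal dowel.

Emit:
drive_tool(commands="0.183 -0.272 0 0 0 -0.1 100;0.183 -0.272 0 0 0 -0.1 100;0.183 -0.272 0 0 0 -0.1 100;0.183 -0.272 0 0 0 -0.1 100;0.183 -0.272 0 0 0 -0.1 100;0.183 -0.272 0 0 0 -0.1 100;0.183 -0.272 0 0 0 -0.1 100;0.183 -0.272 0 0 0 -0.1 100;0.183 -0.272 0 0 0 -0.1 100;0.183 -0.272 0 0 0 -0.1 100;0.183 -0.272 0 0 0 -0.1 100;0.183 -0.272 0 0 0 -0.1 100;0.183 -0.272 0 0 0 -0.1 100;0.183 -0.272 0 0 0 -0.1 100;0.183 -0.272 0 0 0 -0.1 100;0.183 -0.272 0 0 0 -0.1 100;0.183 -0.272 0 0 0 -0.1 100;0.183 -0.272 0 0 0 0 100;0.183 -0.272 0 0 0 0 100;0.183 -0.272 0 0 0 0 100")

```text
time_s: 2.27
eef_pos: [487.3, -34.6, 248.3]
ee_rot: [0.0, 0.706, 0.708, 0.0]
force: [0.5, 0.5, 0.3]
grip_width: 0.998
grip_force: 0.0
```

Emit:
drive_tool(commands="0 0 0 0 0 0 100;0 0 0 0 0 0 100")

```text
time_s: 2.43
eef_pos: [486.9, -34.0, 247.8]
ee_rot: [-0.0, 0.706, 0.708, -0.0]
force: [-0.1, 0.8, -0.1]
grip_width: 0.998
grip_force: 0.0
```

```bash
python3 - <<'E'
from h import *
s=sense();p=capture("wrist")
print(s['eef_pos'],s['ee_rot'],s['joints'],s['time_s'],tips_ahead)
for X in((487,-33,120),(495,-37,2)):print(proj(p,X,s))
for b in boxes_of(p,'dowel_center'):print(b,atz(p,b['position'],60,s))
cv2.imwrite('pics/w1.png',p['pixels'])
E
```

```text
[486.86634487 -33.96383821 247.84549453] [-4.26440074e-04  7.06480712e-01  7.07732152e-01 -1.53884354e-04] [-3.10315771e-01  2.32177572e-01  1.60503941e+00  1.19836297e-04
  1.30527498e+00 -3.12117074e-01] 2.4333 17.0
[258.5325848 192.0721376]
[264.59080424 171.20226597]
{'position': [260.0, 232.2], 'confidence': 0.81} [488.99121357 -95.49306637  60.        ]
{'position': [258.3, 180.7], 'confidence': 0.64} [486.94349348 -36.261971    60.        ]
```

View pics/w1.png

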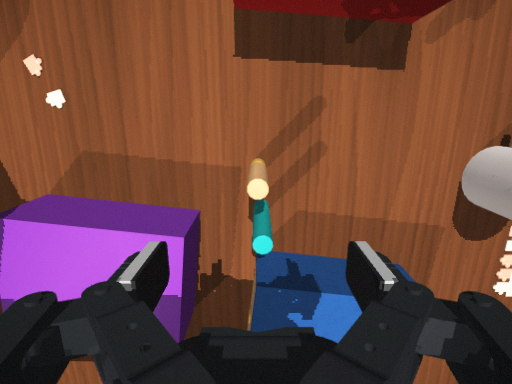

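The wood dowel's top is at wrist (257,189), 3 px off my estimate, so its axis is at about (486,-31). I'm descending and gripping at 84 mm above the foot.

Emit:
drive_tool(commands="-0.01 0.03 -0.2 0 0 0 100;0 0 -0.25 0 0 0 100;0 0 -0.25 0 0 0 100;0 0 -0.25 0 0 0 100;0 0 -0.25 0 0 0 100;0 0 -0.25 0 0 0 100;0 0 -0.13 0 0 0 100;0 0 -0.08 0 0 0 100;0 0 0 0 0 0 100;0 0 0 0 0 0 0;0 0 0 0 0 0 0;0 0 0 0 0 0 0;0 0 0 0 0 0 0;0 0 0 0 0 0 0;0 0 0 0 0 0 0;0 0 0 0 0 0 0;0 0 0 0 0 0 0", force=50)

```text
time_s: 3.95
eef_pos: [486.0, -30.2, 82.8]
ee_rot: [0.0, 0.706, 0.708, 0.0]
force: [-0.4, -0.8, 5.1]
grip_width: 0.219
grip_force: 48.9
```

Emit:
drive_tool(commands="0 0 0.1 0 0 0 0;0 0 0.2 0 0 0 0;0 0 0.3 0 0 0 0;0 0 0.35 0 0 0 0;0 0 0.35 0 0 0 0;0.134 0.24 0 0 0 0 0;0.134 0.24 0 0 0 0 0;0.134 0.24 0 0 0 0 0;0.134 0.24 0 0 0 0 0;0.134 0.24 0 0 0 0 0;0.134 0.24 0 0 0 0 0;0.134 0.24 0 0 0 0 0;0.134 0.24 0 0 0 0 0;0.134 0.24 0 0 0 0 0;0.134 0.24 0 0 0 0 0;0 0 0 0 0 0 0;0 0 0 0 0 0 0;0 0 0 0 0 0 0")

```text
time_s: 5.45
eef_pos: [619.2, 209.5, 212.3]
ee_rot: [-0.0, 0.706, 0.708, -0.0]
force: [-0.9, -0.5, -1.1]
grip_width: 0.22
grip_force: 49.0
```

```bash
python3 - <<'E'
from h import *
s=sense();print(s['eef_pos'],s['ee_rot'],s['force'],s['grip_width'],s['time_s'])
o=[]
for n,z in(("scene",5),("wrist",1)):
    p=capture(n);im=p['pixels'].copy()
    for X in((620,210,90),(620,210,130)):print(n,X,proj(p,X,s))
    if n=='scene':
        a=cv2.resize(im[110:210,325:425],(400,400),interpolation=cv2.INTER_CUBIC)
    else: b=cv2.resize(im,(400,300))
c=np.zeros((400,800,3),np.uint8);c[:,:400]=a;c[:300,400:]=b
cv2.imwrite('pics/pre.png',c)
E
```

```text
[619.24831573 209.53647109 212.26659095] [-1.63134646e-04  7.05756500e-01  7.08454310e-01 -4.76267188e-04] [-0.85448535 -0.52074559 -1.14520325] 0.2199292545286728 5.45
scene (620, 210, 90) [376.01601578 182.44846009]
scene (620, 210, 130) [378.38477304 170.67441043]
wrist (620, 210, 90) [259.28487475 194.19189385]
wrist (620, 210, 130) [259.5825522  208.66094759]
```

View pics/pre.png

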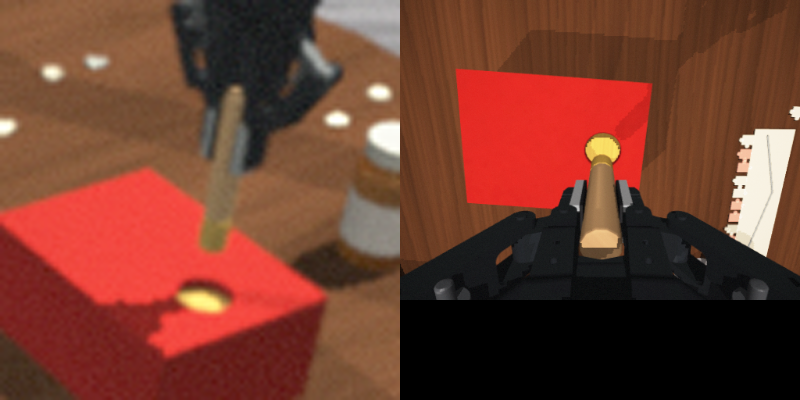

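The foot is at crop (214,250) and the hole at (205,297), and both match the predicted positions; the dowel is upright. I'm inserting.

Emit:
drive_tool(commands="0 0 -0.15 0 0 0 0;0 0 -0.15 0 0 0 0;0 0 -0.1 0 0 0 0;0 0 -0.06 0 0 0 0;0 0 -0.06 0 0 0 0;0 0 -0.03 0 0 0 0;0 0 0 0 0 0 0;0 0 0 0 0 0 0")

```text
time_s: 6.22
eef_pos: [619.8, 209.9, 157.8]
ee_rot: [0.0, 0.706, 0.708, 0.0]
force: [-0.7, -1.2, 1.4]
grip_width: 0.218
grip_force: 49.2
```

Emit:
drive_tool(commands="0 0 -0.03 0 0 0 0;0 0 -0.03 0 0 0 0;0 0 -0.02 0 0 0 0;0 0 -0.01 0 0 0 0;0 0 0 0 0 0 0;0 0 0 0 0 0 0;0 0 0 0 0 0 0")

```text
time_s: 6.8
eef_pos: [619.9, 209.9, 148.9]
ee_rot: [0.0, 0.706, 0.708, 0.0]
force: [-0.6, -1.2, 5.1]
grip_width: 0.223
grip_force: 49.4
```

```bash
python3 - <<'E'
from h import *
s=sense();print(s['eef_pos'],s['force'])
p=capture("top");b=capture("scene")
c=np.zeros((400,800,3),np.uint8)
c[:,:400]=cv2.resize(p['pixels'][100:220,85:205],(400,400),interpolation=cv2.INTER_CUBIC)
c[:,400:]=cv2.resize(b['pixels'][110:230,300:420],(400,400),interpolation=cv2.INTER_CUBIC)
cv2.imwrite('pics/ins.png',c)
E
```

```text
[619.91724557 209.92846912 148.86011366] [-0.58615764 -1.19682441  5.06608205]
```

View pics/ins.png

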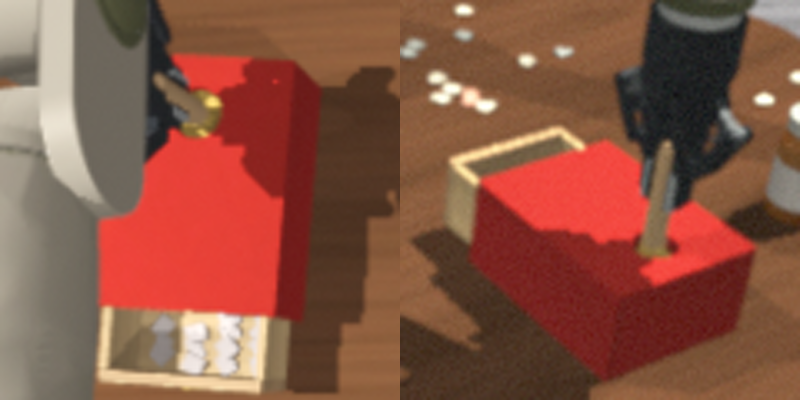

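The red drawer is open, visible at crop (190,345) and (510,180). I'm withdrawing and placing the dowel at an open spot, about (500,10).

Emit:
drive_tool(commands="0 0 0.1 0 0 0 0;0 0 0.2 0 0 0 0;0 0 0.25 0 0 0 0;0 0 0.25 0 0 0 0;-0.08 -0.13 0 0 0 0 0;-0.16 -0.27 0 0 0 0 0;-0.16 -0.27 0 0 0 0 0;-0.16 -0.27 0 0 0 0 0;-0.16 -0.27 0 0 0 0 0;-0.16 -0.27 0 0 0 0 0;-0.16 -0.27 0 0 0 0 0;-0.16 -0.25 0 0 0 0 0;0 0 0 0 0 0 0;0 0 -0.3 0 0 0 0;0 0 -0.35 0 0 0 0;0 0 -0.35 0 0 0 0;0 0 -0.25 0 0 0 0;0 0 -0.1 0 0 0 0;0 0 0 0 0 0 0;0 0 0 0 0 0 0")

```text
time_s: 8.57
eef_pos: [500.3, 10.1, 94.3]
ee_rot: [0.0, 0.706, 0.709, 0.0]
force: [-0.9, 0.3, 0.9]
grip_width: 0.224
grip_force: 49.1
```

```bash
python3 - <<'E'
from h import *
s=sense();print(s['eef_pos'],s['ee_rot'],s['force'])
p=capture("scene");x,y=s['eef_pos'][:2]
q=proj(p,(x,y,30));print(proj(p,(x,y,0)),proj(p,(x,y,130)),q)
u,v=q.astype(int);a=p['pixels'][v-50:v+30,u-40:u+40]
print(u-40,v-50)
cv2.imwrite('pics/pl.png',cv2.resize(a,(560,560),interpolation=cv2.INTER_CUBIC))
E
```

```text
[500.2921508   10.05930569  94.27724777] [3.78279348e-04 7.05681502e-01 7.08529020e-01 3.19101418e-04] [-0.86425197  0.31945187  0.90091441]
[292.73323164 208.23903729] [295.04881257 171.36157725] [293.24432696 200.14266536]
253 150
```

View pics/pl.png

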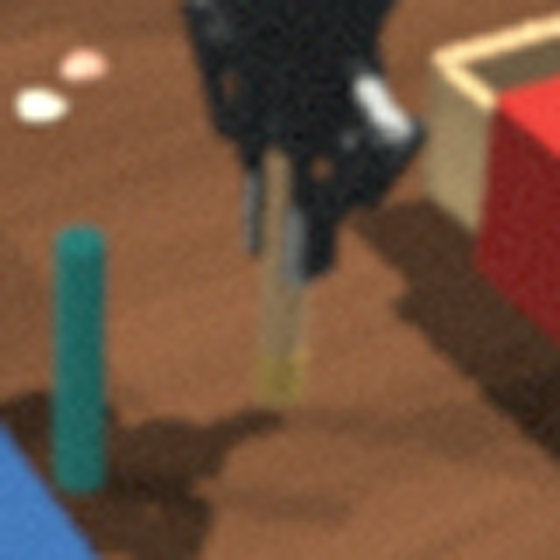

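The dowel hangs upright, with its foot at crop (280,400), about 10 mm above the table. I'm lowering slowly.

Emit:
drive_tool(commands="0 0 -0.05 0 0 0 0;0 0 -0.03 0 0 0 0;0 0 -0.01 0 0 0 0;0 0 0 0 0 0 0;0 0 0 0 0 0 0;0 0 0 0 0 0 0")

```text
time_s: 9.12
eef_pos: [499.7, 10.0, 84.5]
ee_rot: [0.0, 0.706, 0.708, 0.0]
force: [-1.4, -0.9, -0.9]
grip_width: 0.217
grip_force: 49.1
```

Emit:
drive_tool(commands="0 0 -0.01 0 0 0 0;0 0 0 0 0 0 0;0 0 0 0 0 0 0")

```text
time_s: 9.37
eef_pos: [499.6, 10.0, 83.3]
ee_rot: [-0.0, 0.706, 0.708, -0.0]
force: [-0.1, -0.0, -0.3]
grip_width: 0.216
grip_force: 49.1
```

Emit:
drive_tool(commands="0 0 -0.01 0 0 0 0;0 0 0 0 0 0 0;0 0 0 0 0 0 0")

```text
time_s: 9.62
eef_pos: [499.9, 9.9, 82.8]
ee_rot: [0.0, 0.706, 0.708, 0.0]
force: [-0.4, -0.9, 3.9]
grip_width: 0.219
grip_force: 49.5
```

Contact. I'm releasing gradually, then moving straight up.

Emit:
drive_tool(commands="0 0 0 0 0 0 24;0 0 0 0 0 0 26;0 0 0 0 0 0 30;0 0 0 0 0 0 40;0 0 0 0 0 0 55;0 0 0 0 0 0 75;0 0 0 0 0 0 90;0 0 0 0 0 0 90;0 0 0 0 0 0 90;0 0 0.1 0 0 0 90;0 0 0.2 0 0 0 90;0 0 0.3 0 0 0 90;0 0 0.3 0 0 0 90;0 0 0.3 0 0 0 90;0 0 0.3 0 0 0 90;0 0 0 0 0 0 90;0 0 0 0 0 0 90;0 0 0 0 0 0 90", force=20)

```text
time_s: 11.12
eef_pos: [499.2, 10.0, 232.0]
ee_rot: [-0.0, 0.706, 0.708, -0.0]
force: [-1.0, -0.3, -0.3]
grip_width: 0.901
grip_force: 0.0
```

```bash
python3 - <<'E'
from h import *
s=sense();print(s['eef_pos'],s['time_s'],s['force'])
p=capture("scene");cv2.imwrite('pics/end.png',p['pixels'][80:300,70:430].repeat(2,0).repeat(2,1))
E
```

```text
[499.24737498  10.03499307 231.99644968] 11.1167 [-0.98564019 -0.29730264 -0.29641273]
```

View pics/end.png

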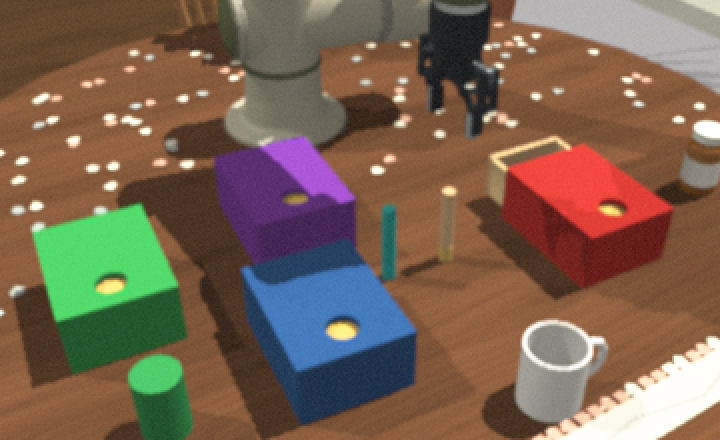

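The dowel stands upright at (447,225), clear of the gripper. The red drawer is out at (530,165), and the other boxes are unchanged.

```bash
python3 -c "
from rig import finish_job;print(finish_job())"
```

```text
the job is handed in; nothing more can be done
None
```

The job is handed in at about 11 s: the dowel opened the red drawer, then was stood upright on the table and released; the blue drawer was never touched and looked shut in the last picture.

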